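# Confirm two picks, then close the kit

## Robot

A 6-joint arm with a two-finger parallel gripper is mounted at the origin on the work surface. World frame = base frame: x ahead of the robot, y to its left, z up, the work surface at z = 0. Lengths are in m, angles in rad, forces in N, time in s.
With the tool pointing down it reaches from about 0.3 to 0.825 m from the base axis. Payload 5.4 kg.
Tool frame: the origin (TCP) lies midway between the tips of the shut fingers; the grasp point (between the pads) lies 19 mm behind it (bot.grip_point_offset is the distance from the TCP to the grasp point, in m); z points along the fingers, y is the line along which they close (so a half turn about z gives the same grasp; the last joint's range is limited). The gripper opens to 92 mm and grips with 3 to 60 N. Pads are 20 mm wide; open, the fingers measure 128 mm over their backs; the gripper's body (75 mm by 189 mm) begins 69 mm behind the grasp point.
Start: joints at [-1.31, 0.158, 1.597, -0, 1.386, -0.21], TCP at [0.261, -0.512, 0.215] pointing down, gripper open.
Joint ranges: [-2.91, 2.91], [-0.94, 2.29], [0.18, 2.7], [-1.29, 4.43], [0.17, 2.64], [-3, 3]. Speed limits (rad/s): [2.57, 2.57, 3.14, 3.14, 3.14, 3.14].

## Interface

Orientations are given as a unit quaternion [w, x, y, z].
In Python, from workcell import bot gives the robot as it stands.
- The arm moves only by the shell command python3 -m handwheel 'ROWS' [OPENING]. ROWS is JSON, a list of rows, each a list of 2 entries, a list of its own where there are three numbers: the shift along the tool's x, y, z in cm, then the turn about the tool's z in rad. A call has 1 to 8 rows; each row shifts and turns the commanded pose from where the row before left it, along the tool's axes as they then stand; what a row does not reach is not made up. A row lasts 1/10 s, in which the tool goes at most 50 mm and 8.59 degrees, less where a joint would pass 70% of its speed; a pose out of reach is approached as far as the arm can. A call is refused whole if a number of a shift passes 5 or a number of a turn 0.15, either way. A call with a gripper value outside its range is refused whole. OPENING is the opening, from 0 (shut) to 1 (fully open), set as the call begins (- or left out, the last holds). The fingers move at their own pace and stop on an object; the grip force is fixed at half the most. Time passes only in rows, so rows that do not move let the fingers close. It gives the time, the measured TCP pose, the force, the opening and the grip force at its end, in the units of the state.
- bot.read_state(): the state, without advancing time (a new reading comes with each control period).
- bot.capture(name): name is "scene" or "side" or "wrist"; returns the picture (480x640x3 uint8, blue, green, red); there is no depth.
- bot.camera_info(name): a dict with "fx", "fy", "cx", "cy" (pixels), "k1" (the pictures are not rectified: a ray, as slopes to the right and down, at radius r is drawn at 1 + k1 r^2 times it, then the intrinsics apply), "R" (3x3) and "t" (3): a world point X has camera coordinates R X + t. Camera axes: x right, y down, z forward; pixel columns grow to the right and rows downward; lengths in m; the calibration is good to about 2 mm. A picture is of the moment at which its call begins: read the wrist's pose just before it. camera_info takes no time and is no camera call; for the wrist camera it gives the pose at the moment of the call.
- bot.job_done(): hands the job in; it is judged then, once.
The state is a dict: "clock": time; "joint_positions": joint angles; "qd": joint speeds; "tau": joint torques, N m; "eef_pos": TCP position; "tcp_rot": TCP orientation; "contact_force": force on the tool from outside, world axes, zero at the start; "moment": the same for the moment, N m; "finger_gap": opening from 0.0 (shut) to 1.0 (fully open); "grasp_force": force on a finger pad.
Only numpy, scipy, OpenCV 4.12 (cv2) and the standard library are available. Lean on these libraries where they do the work, as an engineer would, in place of code of your own. Each camera call takes 0.05 s, during which the arm holds its last target. There are 200 camera calls.

## Task

Log a kit at the parts bench by pressing its controls: first push the plunger in front of the smallest bin fully home, then the plunger in front of the largest bin, and last press down the raised near end of the rocker (the end towards the robot) until it has tipped all the way over. Leave the plunger of the middle-sized bin out, and leave the loose tube, collar and jar standing where they are.

Things in the scene. Friction and masses are not known exactly. Their poses are not given: they have to be found in the camera images.
- bin_small: The small blue open parts bin, 100 deep (x) x 70 wide (y) x 50 high, half full of 22 mm long metal sleeves, fixed; one piece with its grey plunger stand. Origin on the aluminium plate, mid width, 30 mm behind the front wall; z up. Stand 50 x 50, 34 high, centred at x = -75 (near side). Bins and console stand in a row along y, in any order.
- small_top (a point): Centre of the flat top of the small bin's plunger: a steel disc of 32 mm diameter that stands 13 mm proud of its grey stand when out and 4 mm proud when home. It moves with the plunger; axes parallel to those of its bin.
- plunger_small (a joint): How far the small bin's plunger is pushed in, m: 0 out, 0.009 at the hard stop (home). At the start 0 to 0.0015. It moves straight down, needs about 4 N, has no return spring and stays where it is left. Press with the closed fingertips from above.
- bin_medium: The medium blue open parts bin, 130 deep (x) x 105 wide (y) x 65 high, half full of 35 mm long metal sleeves, fixed; one piece with its grey plunger stand. Origin on the aluminium plate, mid width, 30 mm behind the front wall; z up. Stand 50 x 50, 34 high, centred at x = -75 (near side). Bins and console stand in a row along y, in any order.
- medium_top (a point): Centre of the flat top of the medium bin's plunger: a steel disc of 32 mm diameter that stands 13 mm proud of its grey stand when out and 4 mm proud when home. It moves with the plunger; axes parallel to those of its bin.
- plunger_medium (a joint): How far the medium bin's plunger is pushed in, m: 0 out, 0.009 at the hard stop (home). At the start 0 to 0.0015. It moves straight down, needs about 4 N, has no return spring and stays where it is left. Press with the closed fingertips from above.
- bin_large: The large blue open parts bin, 160 deep (x) x 150 wide (y) x 80 high, half full of 60 mm long metal sleeves, fixed; one piece with its grey plunger stand. Origin on the aluminium plate, mid width, 30 mm behind the front wall; z up. Stand 50 x 50, 34 high, centred at x = -75 (near side). Bins and console stand in a row along y, in any order.
- large_top (a point): Centre of the flat top of the large bin's plunger: a steel disc of 32 mm diameter that stands 13 mm proud of its grey stand when out and 4 mm proud when home. It moves with the plunger; axes parallel to those of its bin.
- plunger_large (a joint): How far the large bin's plunger is pushed in, m: 0 out, 0.009 at the hard stop (home). At the start 0 to 0.0015. It moves straight down, needs about 4 N, has no return spring and stays where it is left. Press with the closed fingertips from above.
- console: Grey rocker housing 130 (x) x 84 (y) x 30 high, with two cheeks rising to 40 on either side (y) of the rocker, 58 apart. Fixed. Origin on the aluminium plate; the housing's centre and the rocker's axis are at x = -60, y = 0 (axis along y, 41 above the plate); -x is the near side, towards the robot.
- rocker_near (a point): Point to press: on the top face of the rocker's near half, 32 mm from the axis (14 mm short of the near end), mid width. It moves with the rocker. The rocker is a black ribbed paddle 92 (x) x 54 (y), shallow V in profile: each half slopes up from the axis by 0.12 rad.
- rocker (a joint): Rocker angle, rad: -0.2 with the near end (towards the robot) fully up, +0.2 with the near end fully down at its stop. Starts between -0.2 and -0.16 and stays where it is left. Pressing the near half about 32 mm from the axis takes 3 to 6 N.
- tube: Bystander: loose steel tube standing on end on the plate between the stands, 24 diameter, 60 high; origin at the centre of its foot.
- collar: Bystander: loose steel collar on the plate between the stands, 38 diameter, 30 high; origin at the centre of its underside.
- jar: Bystander: loose white jar on the plate between the stands, 48 diameter, 45 high; origin at the centre of its underside.
- plate: Aluminium mounting plate under bins and console, 280 (x) x 780 (y) x 10 thick, fixed on the bench; origin at the centre of its underside.

How it is judged:
On the way, in this order (a step that is already met when the one before it is completed fails the run):
1. the small bin's plunger is home, the others still out and the rocker not tipped (value of joint plunger_small above 0.007 m and value of joint each of plunger_medium, plunger_large below 0.004 m and value of joint rocker below -0.06 rad), for 0.1 s.
2. the large bin's plunger is home too, the rocker still not tipped (value of joint each of plunger_small, plunger_large above 0.007 m and value of joint plunger_medium below 0.004 m and value of joint rocker below -0.06 rad), for 0.1 s.
3. the rocker's near end is down (value of joint each of plunger_small, plunger_large above 0.007 m and value of joint plunger_medium below 0.004 m and value of joint rocker above 0.14 rad), for 0.1 s.
At the end, for the whole second after the job is handed in: Small and large bins' plungers are pushed in more than 7 of 9 mm, the medium one less than 4 mm, the rocker is beyond +0.14 rad (near end down), and tube, collar and jar stand upright within 25 mm of where they were (all of step 3 and distance of each of tube, collar, jar from where it was at the start of the episode below 0.025 m and angle between each of tube, collar, jar's own z axis and vertical below 0.2 rad); the robot touches nothing.
It fails at once if the medium bin's plunger was pushed in 4 mm or more (value of joint plunger_medium above 0.004 m).
It fails at once if the upright open steel tube was moved more than 25 mm or lifted (distance of tube from where it was at the start of the episode above 0.025 m).
It fails at once if the short thick steel collar was moved more than 25 mm or lifted (distance of collar from where it was at the start of the episode above 0.025 m).
It fails at once if the small white jar was moved more than 25 mm or lifted (distance of jar from where it was at the start of the episode above 0.025 m).
It fails at once if the tube, collar or jar was knocked over (angle between any of tube, collar, jar's own z axis and vertical above 0.6 rad).
It also fails if it takes over 54 s, if anything falls off the work surface, if the arm or the gripper's body presses on something with over 40 N, if the wrist force passes 120 N, or if a joint passes its speed limit or range.

## Working session

There is one attempt and no reset: what is moved stays moved. The work goes in short steps, Python scripts to look and compute and a shell command to move; the robot and the scene stay as the last step left them, time stands still between calls to the robot, and variables do not carry over. Pictures are saved under pics/ and viewed, at most 10 in all, crops included, and the job is handed in when it is done.

```bash
mkdir -p pics
python3 - <<'E'
from workcell import bot
import cv2
for n in("scene","side"):
    cv2.imwrite(f"pics/{n}0.png",bot.capture(n)); 
    c=bot.camera_info(n); print(n,{k:(v if not hasattr(v,'round') else v) for k,v in c.items()})
s=bot.read_state(); print(s["clock"],s["eef_pos"],s["tcp_rot"],s["finger_gap"])
E
```

```text
scene {'fx': 555.1933831501865, 'fy': 555.1933831501865, 'cx': 317.68365253011456, 'cy': 238.9663136030688, 'k1': 0.02177798830015543, 'R': array([[ 0.52280904,  0.85212952,  0.02336651],
       [ 0.54398619, -0.31239817, -0.77877237],
       [-0.65631527,  0.41986029, -0.62687128]]), 't': array([-0.31549304, -0.2337501 ,  1.42431754])}
side {'fx': 593.7317562735437, 'fy': 593.7317562735437, 'cx': 325.68646540295447, 'cy': 246.85570700391258, 'k1': -0.13868703394491222, 'R': array([[-0.99904764, -0.04282673, -0.00834728],
       [-0.02642286,  0.74606533, -0.6653483 ],
       [ 0.03472231, -0.66449409, -0.74648641]]), 't': array([0.55908655, 0.06702932, 0.9702335 ])}
0.1 [ 0.26067117 -0.51191428  0.21373279] [-8.12755962e-04  9.72417214e-01  2.33246866e-01 -3.56494078e-05] 0.998552600785386
```

View pics/scene0.png

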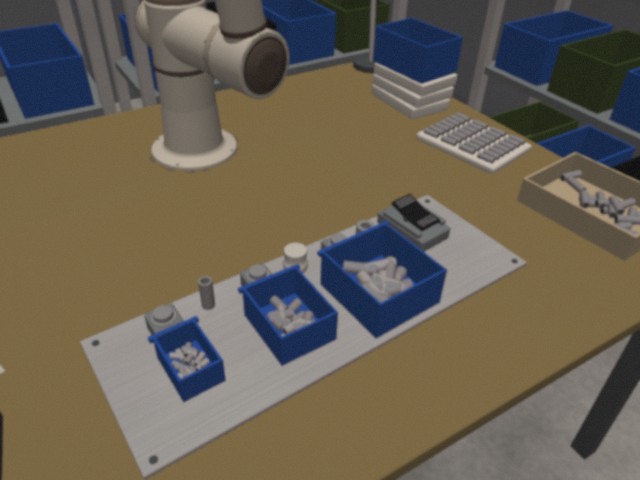

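View pics/side0.png

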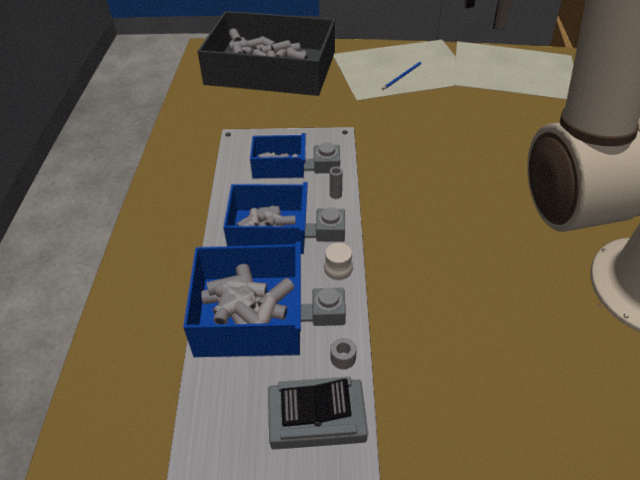

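The side view shows everything: plungers at about (326,150) small, (330,216) medium, (328,298) large; console near (317,412). The tube is at (336,182), jar (338,258) and collar (343,352). I'll enlarge it for exact positions.

Run:
```python
import cv2,numpy as np
im=cv2.imread("pics/side0.png")
a=im[130:325,260:390];b=im[270:465,260:390]
z=lambda q:cv2.resize(q,None,fx=3,fy=3,interpolation=cv2.INTER_CUBIC)
cv2.imwrite("pics/side0z.png",np.hstack([z(a),z(b)]))
```

```text
(no output)
```

View pics/side0z.png

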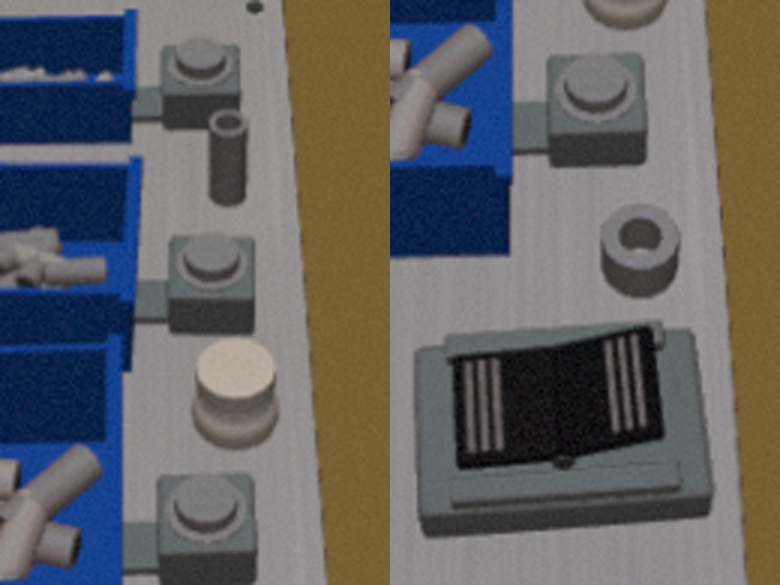

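The zoom gives these side pixels: small top (326.7,148.3), medium (330.7,215), large (329,297) and rocker press point (338.7,399.7). Tops of the bystanders: tube (336,170.7), jar (338.7,251.7), collar (343.3,348.3).

```bash
cat > h.py <<'E'
from workcell import bot
import numpy as np, cv2
from scipy.spatial.transform import Rotation as Ro
def K(c): return np.array([[c["fx"],0,c["cx"]],[0,c["fy"],c["cy"]],[0,0,1]]),np.array([c["k1"],0,0,0,0])
def back(n,uv,z,c=None):
    c=c or bot.camera_info(n); k,d=K(c); R=np.array(c["R"]);t=np.array(c["t"])
    p=cv2.undistortPoints(np.array([[uv]],float),k,d)[0,0]; r=R.T@[*p,1]; o=-R.T@t
    return o+r*(z-o[2])/r[2]
def proj(n,X,c=None):
    c=c or bot.camera_info(n); k,d=K(c)
    return cv2.projectPoints(np.array([X],float),cv2.Rodrigues(np.array(c["R"]))[0],np.array(c["t"],float),k,d)[0].ravel()
def go(X):
    s=bot.read_state(); q=s["tcp_rot"]; R=Ro.from_quat([q[1],q[2],q[3],q[0]])
    print("t",s["clock"],"pos",np.round(s["eef_pos"],4),"yaw x",np.round(np.arctan2(*R.as_matrix()[[1,0],0]),3),"tool cm",np.round(100*R.inv().apply(np.array(X)-s["eef_pos"]),2))
E
python3 - <<'E'
from h import *
P=dict(small=((326.7,148.3),.057),medium=((330.7,215),.057),large=((329,297),.057),rock=((338.7,399.7),.063),tube=((336,170.7),.07),jar=((338.7,251.7),.055),collar=((343.3,348.3),.04))
for k,(uv,z) in P.items():
    X=back("side",uv,z); print(k,np.round(X,4),"scene px",np.round(proj("scene",X),1))
im=cv2.imread("pics/scene0.png")[190:345,130:460]
cv2.imwrite("pics/scene0z.png",cv2.resize(im,None,fx=2.4,fy=2.4,interpolation=cv2.INTER_CUBIC))
go([*back("side",(326.7,148.3),.057)[:2],.12])
E
```

```text
small [ 0.5688 -0.2706  0.057 ] scene px [165.  310.4]
medium [ 0.5546 -0.0919  0.057 ] scene px [259.9 268.4]
large [0.5507 0.0816 0.057 ] scene px [340.3 236.8]
rock [0.5311 0.2543 0.063 ] scene px [405.3 203.3]
tube [ 0.5487 -0.1914  0.07  ] scene px [205.3 280.4]
jar [ 0.5387 -0.0113  0.055 ] scene px [295.  249.7]
collar [0.527  0.1604 0.04  ] scene px [366.1 224.9]
t 0.1 pos [ 0.2607 -0.5119  0.2137] yaw x 0.471 tool cm [38.4  -7.51  9.4 ]
```

View pics/scene0z.png

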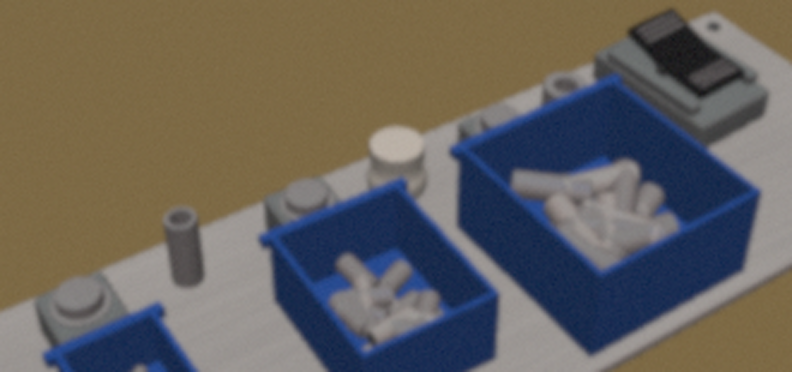

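Projecting these points into the scene view matches its plungers to about 3 mm. Now moving over the small plunger with the fingers shut.

```bash
python3 -m handwheel '[[[3,-0.6,0],0],[[4,-0.8,0],0],[[4,-0.8,0],0],[[4,-0.8,0],0],[[4,-0.8,0],0],[[4,-0.8,0],0],[[4,-0.8,0],0],[[3,-0.6,0],0]]' 0
python3 -m handwheel '[[[3,-0.5,1],0],[[3,-0.5,1],0],[[2,-0.4,1],0],[[0,0,1],0.14],[[0,0,1],0.14],[[0,0,1],0.14],[[0,0,0],0],[[0,0,0],0]]'
python3 -c "
from h import *
go([.5685,-.2708,.075])"
```

```text
clock: 0.9
eef_pos: [0.5023, -0.3209, 0.2141]
tcp_rot: [-0.0, 0.972, 0.234, -0.0]
contact_force: [-0.3, -0.4, 0.0]
finger_gap: 0.329
grasp_force: 0.0
clock: 1.7
eef_pos: [0.5656, -0.274, 0.1543]
tcp_rot: [-0.0, 1.0, 0.027, -0.0]
contact_force: [0.3, -0.2, -0.3]
finger_gap: 0.003
grasp_force: 0.0
t 1.7 pos [ 0.5656 -0.274   0.1543] yaw x 0.054 tool cm [ 0.31 -0.3   7.93]
```

```bash
python3 -m handwheel '[[[0.3,-0.3,2],0],[[0,0,2],0],[[0,0,2],0],[[0,0,1.9],0],[[0,0,0],0]]'
python3 -c "
from h import *
cv2.imwrite('pics/s1.png',cv2.resize(bot.capture('side')[90:240,240:440],None,fx=4,fy=4,interpolation=cv2.INTER_CUBIC))
go([.5685,-.2708,.0475])"
```

```text
clock: 2.2
eef_pos: [0.5671, -0.2699, 0.0732]
tcp_rot: [-0.002, 1.0, 0.026, -0.002]
contact_force: [0.5, 0.2, -0.1]
finger_gap: 0.008
grasp_force: 0.0
t 2.25 pos [ 0.5681 -0.2706  0.075 ] yaw x 0.052 tool cm [0.04 0.03 2.75]
```

View pics/s1.png

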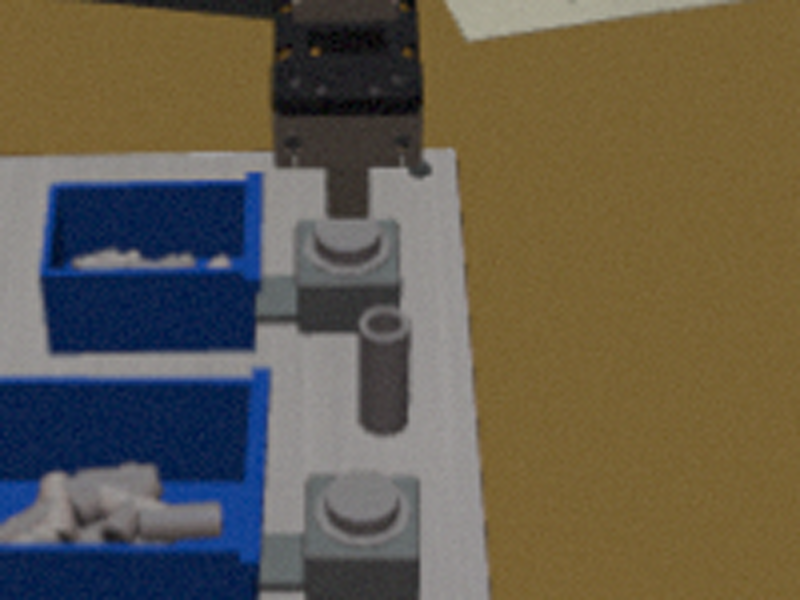

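The fingertip (348,215 in the crop) is centred above the small plunger disc (348,240). Pressing.

```bash
python3 -m handwheel '[[[0,0,1],0],[[0,0,0.6],0],[[0,0,0.4],0],[[0,0,0.3],0],[[0,0,0.2],0],[[0,0,0.2],0],[[0,0,0],0],[[0,0,0],0]]'
```

```text
clock: 3.05
eef_pos: [0.5689, -0.2711, 0.0486]
tcp_rot: [0.0, 1.0, 0.025, 0.0]
contact_force: [-0.1, 0.2, 2.8]
finger_gap: -0.0
grasp_force: 0.9
```

```bash
python3 -m handwheel '[[[0,0,0.15],0],[[0,0,0.1],0],[[0,0,0],0],[[0,0,0],0]]'
```

```text
clock: 3.45
eef_pos: [0.569, -0.2711, 0.0483]
tcp_rot: [0.0, 1.0, 0.026, -0.0]
contact_force: [-5.7, 3.6, 13.9]
finger_gap: 0.008
grasp_force: 7.1
```

```bash
python3 -m handwheel '[[[0,0,-2],0],[[0,0,-3],0],[[0,0,-3],0],[[0,-2,0],0],[[0,-4,0],0],[[0,-4,0],0],[[0,-4,0],0],[[0,-4,0],0]]'
python3 -m handwheel '[[[0,-4,0],0],[[0,-4,0],0],[[0,-4,0],0],[[0,-3,0],0],[[0,-2,0],0],[[0,0,0],0],[[0,0,0],0]]'
python3 -c "
from h import *
go([.5507,.0814,.075])"
```

```text
clock: 4.25
eef_pos: [0.5583, -0.0886, 0.1245]
tcp_rot: [-0.001, 1.0, 0.025, -0.001]
contact_force: [-0.6, 0.1, 0.5]
finger_gap: 0.005
grasp_force: 0.0
clock: 4.95
eef_pos: [0.5501, 0.0789, 0.125]
tcp_rot: [0.0, 1.0, 0.026, -0.001]
contact_force: [0.6, -0.5, 0.5]
finger_gap: 0.006
grasp_force: 0.0
t 4.95 pos [0.5501 0.0789 0.125 ] yaw x 0.052 tool cm [ 0.08 -0.24  5.  ]
```

```bash
python3 -m handwheel '[[[0.1,-0.3,2],0],[[0,0,2],0],[[0,0,1],0],[[0,0,0],0]]'
python3 -c "
from h import *
cv2.imwrite('pics/s2.png',cv2.resize(bot.capture('side')[120:460,240:440],None,fx=1.75,fy=1.75,interpolation=cv2.INTER_CUBIC))
go([.5507,.0814,.057])"
```

```text
clock: 5.35
eef_pos: [0.5503, 0.0809, 0.0741]
tcp_rot: [-0.0, 1.0, 0.025, -0.002]
contact_force: [-0.6, 0.7, 0.9]
finger_gap: 0.005
grasp_force: 0.0
t 5.4 pos [0.5513 0.081  0.0755] yaw x 0.05 tool cm [-0.05 -0.05  1.85]
```

View pics/s2.png

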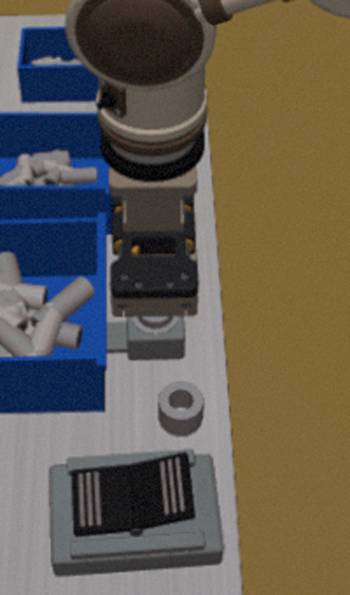

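The fingers sit over the large plunger (155,320 in the crop), and the collar and console are undisturbed. Pressing.

```bash
python3 -m handwheel '[[[0,0,1],0],[[0,0,0.6],0],[[0,0,0.4],0],[[0,0,0.3],0],[[0,0,0.3],0],[[0,0,0.25],0],[[0,0,0.1],0],[[0,0,0],0]]'
python3 -m handwheel '[[[0,0,0],0],[[0,0,0],0]]'
```

```text
clock: 6.2
eef_pos: [0.5519, 0.0815, 0.0482]
tcp_rot: [0.0, 1.0, 0.026, -0.0]
contact_force: [-7.5, -0.7, 13.5]
finger_gap: 0.004
grasp_force: 7.2
clock: 6.4
eef_pos: [0.5519, 0.0816, 0.0482]
tcp_rot: [0.0, 1.0, 0.026, -0.0]
contact_force: [-7.7, -1.0, 14.0]
finger_gap: 0.006
grasp_force: 7.1
```

```bash
python3 -m handwheel '[[[0,0,-2],0],[[0,0,-3],0],[[0,0,-3],0],[[0,-2,0],0],[[-0.3,-4,0],0],[[-0.3,-4,0],0],[[-0.3,-4,0],0],[[-0.3,-3.4,0],0]]'
python3 -m handwheel '[[[0,0,0],0],[[0,0,0],0]]'
python3 -c "
from h import *
a=back('side',(316.3,405),.053);e=back('side',(478-260+260-390+0,0),.06) if 0 else back('side',(260+(654-390)/3,270+382/3),.068)
print('axis',a,'near end',e,np.linalg.norm(e-a))
go([.531,.2543,.09])"
```

```text
clock: 7.2
eef_pos: [0.5307, 0.2569, 0.1264]
tcp_rot: [-0.0, 1.0, 0.026, 0.0]
contact_force: [-0.5, 0.4, 0.5]
finger_gap: 0.006
grasp_force: 0.0
clock: 7.4
eef_pos: [0.5309, 0.2552, 0.1263]
tcp_rot: [0.0, 1.0, 0.026, 0.0]
contact_force: [-0.4, -0.8, 0.7]
finger_gap: 0.005
grasp_force: 0.0
axis [0.56055983 0.25808891 0.053     ] near end [0.5189929  0.25299159 0.068     ] 0.044483621639093994
t 7.4 pos [0.5309 0.2552 0.1263] yaw x 0.052 tool cm [0.01 0.09 3.63]
```

```bash
python3 -m handwheel '[[[-0.1,0,2],0],[[0,0,2],0],[[0,0,1],0],[[0,0,0.6],0],[[0,0,0.6],0],[[0,0,0.5],0],[[0,0,0.4],0],[[0,0,0],0]]'
python3 -m handwheel '[[[0,0,0.2],0],[[0,0,0.2],0],[[0,0,0],0],[[0,0,0],0]]'
```

```text
clock: 8.2
eef_pos: [0.5299, 0.2545, 0.0574]
tcp_rot: [0.0, 1.0, 0.026, -0.0]
contact_force: [-7.9, -4.7, 14.0]
finger_gap: 0.008
grasp_force: 7.1
clock: 8.6
eef_pos: [0.5301, 0.2546, 0.057]
tcp_rot: [0.001, 1.0, 0.026, -0.001]
contact_force: [-19.0, -8.1, 36.0]
finger_gap: 0.001
grasp_force: 18.2
```

```bash
python3 -m handwheel '[[[0,0,-2],0],[[0,0,-3],0],[[0,0,-3],0],[[-3,0,-2],0],[[-4,0,0],0],[[-4,0,0],0],[[-4,0,0],0],[[-4,0,0],0]]'
python3 -m handwheel '[[[0,0,0],0],[[0,0,0],0]]'
python3 -c "
from h import *
im=bot.capture('side');z=lambda q:cv2.resize(q,None,fx=3,fy=3,interpolation=cv2.INTER_CUBIC)
cv2.imwrite('pics/s3.png',np.hstack([z(im[130:325,260:390]),z(im[270:465,260:390])]))"
```

```text
clock: 9.4
eef_pos: [0.3393, 0.2451, 0.1517]
tcp_rot: [-0.0, 1.0, 0.025, 0.001]
contact_force: [-0.0, -0.3, 1.3]
finger_gap: 0.001
grasp_force: 0.0
clock: 9.6
eef_pos: [0.3406, 0.2454, 0.152]
tcp_rot: [-0.0, 1.0, 0.026, 0.001]
contact_force: [-0.2, 0.3, 0.5]
finger_gap: 0.003
grasp_force: 0.0
```

View pics/s3.png

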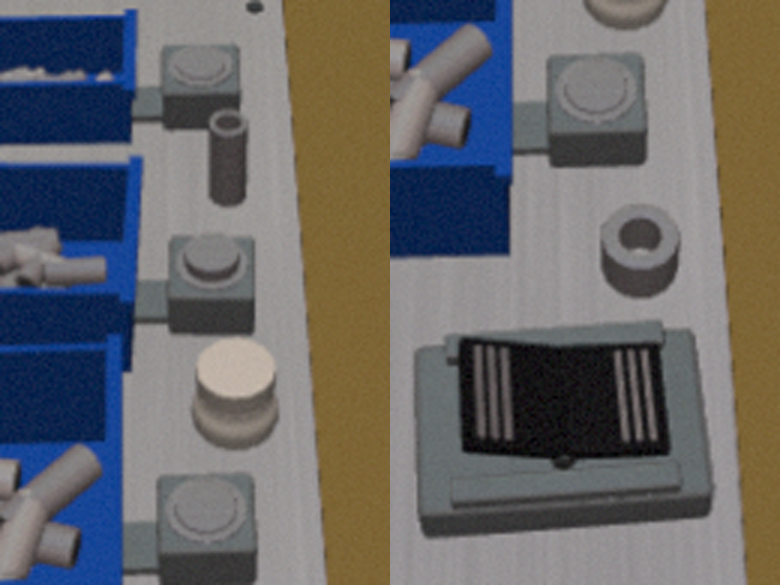

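Both plungers are home, the medium one is out and the bystanders are unmoved. The rocker has tipped, with corners at near (660,345),(667,453) and far (460,338),(466,455) in the zoom. I'll check its angle by fitting a model to those corners.

Run:
```python
from h import *
from scipy.optimize import least_squares
c=bot.camera_info("side")
px=lambda L:np.array([[260+(u-390)/3,270+v/3] for u,v in L])
# order: near/-y, near/+y, far/-y, far/+y (top face)
new=px([(660,345),(667,453),(460,338),(466,455)]); old=px([(645,327),(662,437),(455,355),(459,467)])
def model(th,x,y,h,w):
    o=[]
    for s in(-1,1):
        for yy in(-.027,.027):
            X,Z=s*.046,.046*.12+h
            # th>0: near end (-x) down
            X,Z=X*np.cos(th)+Z*np.sin(th)*-1,Z*np.cos(th)+X*np.sin(th)
            o.append(proj("side",[x+X*np.cos(w)-yy*np.sin(w),y+X*np.sin(w)+yy*np.cos(w),.051+Z],c))
    return np.array(o)
for h in(.003,.006,.009):
    f=lambda p:np.r_[(model(p[0],p[2],p[3],h,p[4])-old).ravel(),(model(p[1],p[2],p[3],h,p[4])-new).ravel()]
    r=least_squares(f,[-.18,.2,.56,.257,.05]);print(h,np.round(r.x,3),"rms px",np.sqrt(np.mean(r.fun**2)))
```

```text
0.003 [-0.199  0.206  0.56   0.257  0.117] rms px 1.064759906221181
0.006 [-0.192  0.203  0.56   0.259  0.118] rms px 1.1105234080902933
0.009 [-0.177  0.196  0.56   0.26   0.119] rms px 1.241081712130898
```

The fit gives a rocker angle of about +0.20 rad, which is fully tipped. Handing in.

```bash
python3 -c "
from workcell import bot
print(bot.job_done())"
```

```text
the job is handed in; nothing more can be done
None
```

I pressed the small plunger home, then the large one, then tipped the rocker fully to about +0.20 rad; the medium plunger stayed out, the tube, collar and jar looked unmoved in the last picture, and the job is handed in with no verdict returned.

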